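# Rock the sorter gate and run the gilded balls into the other tray

### The arm

A 7-joint arm with a two-finger parallel gripper is mounted at the origin on the work surface. World frame = base frame: x ahead of the robot, y to its left, z up, the work surface at z = 0. Lengths are in m, angles in rad, forces in N, time in s.
With the tool pointing down it reaches from about 0.4 to 0.85 m from the base axis. Payload 4.5 kg.
Tool frame: the origin (TCP) lies between the finger pads; the fingertips stand env.nose_length ahead of it and the grasp point (between the pads) is the TCP (env.nose_length is the distance from the TCP to the fingertips, in m); z points along the fingers, y is the line along which they close (so a half turn about z gives the same grasp; the last joint's range is limited). The gripper opens to 88 mm and grips with 3 to 60 N. Pads are 18 mm wide; open, the fingers measure 123 mm over their backs; the gripper's body (75 mm by 187 mm) begins 45 mm behind the grasp point.
Start: joints at [1.217, 0.689, -0.195, 1.565, 0.157, 0.902, -0.215], TCP at [0.236, -0.579, 0.258] pointing down, gripper open.
Joint ranges: [-3.01, 3.01], [-0.46, 2.08], [-1.47, 1.51], [0.13, 2.56], [-1, 4.14], [0.04, 2.09], [-2.66, 2.66]. Speed limits (rad/s): [2.57, 2.57, 3.14, 3.14, 3.14, 3.14, 3.14].

### API

Orientations are given as [roll, pitch, yaw] about the fixed x, y, z axes, in that order (R = Rz(yaw) Ry(pitch) Rx(roll)).
In Python, from cell import env gives the robot as it stands. The module is installed in compiled form; this text tells all that it offers.
- The arm moves only by the tool step_arm, never from a script. Its arguments are lists of equal length, an entry for each row: "linear": the shift along the tool's x, y, z in mm, a list of three; "roll": the turn about the tool's z in degrees. In form: {"linear": [[dx, dy, dz], ...], "roll": [roll, ...]}. A call has 1 to 10 rows; each row is the pose to reach, as a shift and turn from the pose commanded when the call began, along the tool's axes at that moment; what a row does not reach only later rows make up. A row lasts 1/8 s, in which the tool goes at most 62.5 mm and 10.7 degrees, less where a joint would pass 70% of its speed; a pose out of reach is approached as far as the arm can. A call with a gripper value outside its range is refused whole. "jaw" is the opening, from 0 (shut) to 1 (fully open), set as the call begins (left out, the last holds). The fingers move at their own pace and stop on an object; "grip_force" is the grip in N (left out, the last holds). Time passes only in rows, so rows that repeat a pose let the fingers close. It gives the time, the measured TCP pose, the force, the opening and the grip force at its end, in the units of the state.
- env.get_obs(): the state, without advancing time (a new reading comes with each control period).
- env.capture(name): name is "side" or "top" or "wrist"; returns a dict with "color" (400x640x3 uint8, red, green, blue), "range_z" (400x640 float32, m along the optical axis (not along the pixel's ray), 0 where there is no reading), "vertical_fov" (degrees; the focal length in pixels is half the picture's height over the tangent of half this angle, whatever the lens; pixels are square), "cx", "cy" (the principal point, pixels), "dist_coeffs" ([k1, k2, p1, p2, k3] as OpenCV has them; the pictures are not rectified), "rvec" (rotation vector, rad) and "tvec" (3), from world to camera coordinates, as OpenCV has them; the wrist camera has in their place "tool_from_camera" (4x4, takes a point from camera to tool coordinates, whose origin is the TCP and whose axes are the flange's). Camera axes: x right, y down, z forward; pixel columns grow to the right and rows downward; lengths in m; the calibration is good to about 2 mm. A picture is of the moment at which its call begins: read the wrist's pose just before it.
- env.sign_off(): hands the job in; it is judged then, once.
The state is a dict: "time": time; "joint_pos": joint angles; "qd": joint speeds; "joint_efforts": joint torques, N m; "ee_pos": TCP position; "tool_rot": TCP orientation; "wrist_force": force on the tool from outside, world axes, zero at the start; "torque": the same for the moment, N m; "width": opening from 0.0 (shut) to 1.0 (fully open); "grip_force": force on a finger pad.
Only numpy, scipy, OpenCV 4.12 (cv2) and the standard library are available. Lean on these libraries where they do the work, as an engineer would, in place of code of your own. Each camera call takes 0.05 s, during which the arm holds its last target. There are 200 camera calls.

### The job

The seesaw gate of the ball sorter is tipped towards one tray. Press its raised end down with a fingertip so that it rocks over its pivot, then push the round knob beside the feed channel fully in so that all three waiting balls roll down and come to rest in the tray on the other side from the one the gate first served. Work only the gate and the knob: do not touch or lift the balls, and leave the mirror frame, the jar and the brush where they are.

Things in the scene. Friction and masses are not known exactly. Their poses are not given: they have to be found in the camera images.
- sorter: Fixed wooden ball sorter; base board 10 mm thick, 130 mm (x) by 620 mm (y), with a tongue to x = 215 mm under the feed channel. Origin on the bench top below the middle of the gate; x points up the feed channel, away from the robot, y to the left tray, z up. The gate lies crosswise at the channel's foot; at each of its ends a chute 89 mm wide leads down to a tray.
- gate (a joint): Tilt (rad) of the steel seesaw gate about the sorter's x axis, -0.24 to +0.24. Positive: left (+y) end up, balls run to the right tray; negative: the reverse. It starts at either stop. Its weight (about 0.45 kg) lies above the pivot: once past level it falls to the other stop and stays. About 0.5 to 1 N down on the raised pad rocks it.
- pivot (a point): Middle of the gate's level pivot axis, 60 mm above the bench over the sorter's origin. The gate is a trough 240 mm long (y) and 78 mm wide, floor 32 mm above this axis; its near (-x) wall stands 46 mm above the floor over the middle 90 mm and carries a dark weight bar, out to x = -46 mm.
- feed (a point): Middle of the lower edge of the feed channel's floor, 118 mm above the bench at sorter x = 40 mm. From here the 46 mm wide channel rises along +x to x = 200 mm (floor 146 mm above the bench); walls 24 mm high, highest point about 170 mm. Gate, channel and balls are smooth and slippery.
- pad_left (a point): Centre of the top of the left finger pad of the gate: steel plate 5 mm thick, 40 mm along y, sticking out of the gate towards the robot from sorter x = -36 to -112 mm (this point: x = -88, y = 95 mm). About 114 mm above the bench when raised, 68 mm when down; underneath are only the base board and at most the edge of the flat mirror frame.
- pad_right (a point): The same on the right finger pad (y = -95 mm).
- keeper (a joint): Slide of the keeper in m: 0 = shut (its steel plate blocks the channel and holds the balls back), 0.050 = fully in, channel open. It slides along the sorter's +y, takes about 2 N and stays where it is left.
- knob_face (a point): Centre of the outer (-y) face of the keeper's black round push knob, 32 mm across, 8 mm thick, on the right end of a 10 mm steel crossbar over the channel, about 168 mm above the bench; when shut at sorter x = 70, y = -106 mm. Push it along the sorter's +y. Free space around and beneath it but for a 12 mm guide post at y = -35 mm that carries the crossbar.
- tray_left (a point): Centre of the floor of the left tray (floor 14 mm above the bench, inside 118 mm along x by 99 mm along y; outer wall 80 mm high, side walls 62 mm).
- tray_right (a point): The same for the right tray.
- ball1_center (a point): Centre of ball 1 of 3 alike gilded wooden balls, 32 mm across, 15 g, waiting in a row in the feed channel (lowest, against the keeper plate).
- ball2_center (a point): Centre of ball 2 of 3 alike gilded wooden balls, 32 mm across, 15 g, waiting in a row in the feed channel (middle).
- ball3_center (a point): Centre of ball 3 of 3 alike gilded wooden balls, 32 mm across, 15 g, waiting in a row in the feed channel (uppermost).
- ball1: The ball 1 itself; its frame turns as it rolls (use the centre point).
- ball2: The ball 2 itself; its frame turns as it rolls (use the centre point).
- ball3: The ball 3 itself; its frame turns as it rolls (use the centre point).
- frame: Bystander: loose small sunburst mirror frame, 130 mm across, 14 mm high, lying flat on the bench between robot and gate. Origin under its centre.
- jar: Bystander: loose amber glass jar, 60 mm across and 75 mm high, beside the feed channel on its left. Origin under its centre.
- brush: Bystander: loose brush, 160 mm long, lying on the bench beside the feed channel on its right, roughly along x.
Things that resemble listed ones, but are neither listed nor needed, are in the scene too. What is shaped like the ball1 but black is not meant.

How it is judged:
By the outcome, as a careful person would: the job done as asked, in the order asked, and still so for the second after the job is handed in, with the robot touching nothing.
It also fails if it takes over 42 s, if anything falls off the work surface, if the arm or the gripper's body presses on something with over 40 N, if the wrist force passes 120 N, or if a joint passes its speed limit or range.

## Working session

There is one attempt and no reset: what is moved stays moved. The work goes in short steps, Python scripts to look and compute and a tool call to move; the robot and the scene stay as the last step left them, time stands still between calls to the robot, and variables do not carry over. Pictures are saved under pics/ and viewed, at most 10 in all, crops included, and the job is handed in when it is done.

Besides the shell and the picture viewer there is one more tool, called after "Call:" as name(argument=value, ...) on one line, values as JSON. step_arm: Moves the arm, as the interface text tells. Its arguments: {"type":"object","properties":{"linear":{"type":"array"},"roll":{"type":"array"},"jaw":{"type":"number"},"grip_force":{"type":"number"}},"required":["linear","roll"]}

```bash
mkdir -p pics; cat > h.py <<'E'
import numpy as np, cv2, pickle
from cell import env
def cap(n):
    c=env.capture(n); f=200/np.tan(np.radians(c["vertical_fov"])/2)
    c["K"]=np.array([[f,0,c["cx"]],[0,f,c["cy"]],[0,0,1]]); return c
def save(c,p): cv2.imwrite(p,c["color"][:,:,::-1])
def ext(c):
    if "rvec" in c:
        R=cv2.Rodrigues(np.array(c["rvec"],float))[0]; t=np.array(c["tvec"]).ravel(); return R.T,-R.T@t
def cloud(c):
    h,w=c["range_z"].shape; u,v=np.meshgrid(np.arange(w),np.arange(h))
    p=cv2.undistortPoints(np.stack([u,v],-1).reshape(-1,1,2).astype(float),c["K"],np.array(c["dist_coeffs"],float)).reshape(h,w,2)
    P=np.dstack([p,np.ones((h,w))])*c["range_z"][...,None]
    R,t=ext(c); W=P@R.T+t; W[c["range_z"]==0]=np.nan; return W
E
python3 - <<'E'
from h import *
o=env.get_obs(); print(o, env.nose_length)
for n in("top","side"):
    c=cap(n); save(c,f"pics/{n}0.png"); pickle.dump(c,open(n+"0.pkl","wb")); print(ext(c)[1],ext(c)[0][:,2])
E
```

```text
{'time': 0.0, 'joint_pos': array([ 1.21680364,  0.68996503, -0.19447999,  1.56633821,  0.1572746 ,
        0.90249461, -0.21510251]), 'qd': array([ 0.0009558 , -0.00051329, -0.00041527,  0.000612  ,  0.00010175,
       -0.00056047,  0.00053129]), 'joint_efforts': array([-1.52253713e-03, -5.27580464e+01, -1.26684833e+00, -1.53432852e+01,
       -5.25299914e-02,  6.56072560e-03,  1.45280005e-04]), 'ee_pos': array([ 0.23606129, -0.57806321,  0.25692251]), 'tool_rot': array([-3.13977891e+00,  1.35150852e-04,  3.87831992e-01]), 'wrist_force': array([-0.50841944, -0.0088935 , -0.04680689]), 'torque': array([-0.00897954,  0.0114678 ,  0.02072404]), 'grip_force': 0.0, 'width': 1.0027366275518579} 0.019
[0.55131743 0.02550593 0.91262979] [ 0.08506476  0.03064243 -0.99590413]
[0.5847049  0.76035546 0.86427836] [ 0.05401371 -0.69412472 -0.71782546]
```

View pics/top0.png

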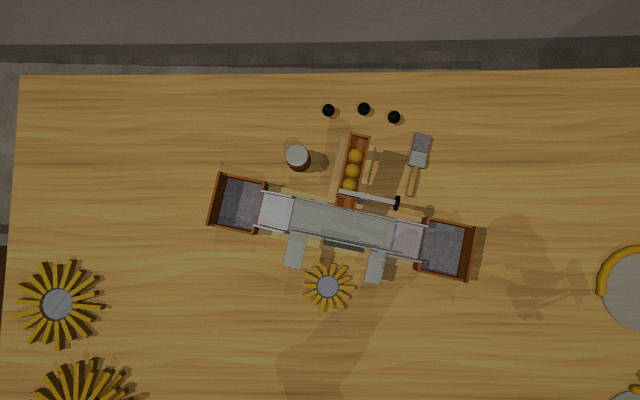

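View pics/side0.png

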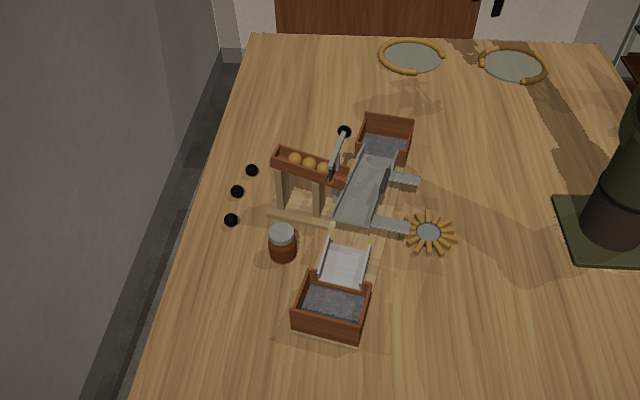

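Top view: pads at (295,250) left and (375,267) right, the knob at (397,202), and the gilded balls at (349,184), (352,170) and (356,156). Things that could be mistaken for these are the black balls at (329,110), (364,108) and (394,117), which resemble the knob and the balls. The two large sunburst frames at the left edge, (57,303) and (82,395), resemble the small frame at (327,287). I choose the black disc on the crossbar at (397,202) and the grey plates on the near side of the gate.

```bash
python3 - <<'E'
from h import *
c=pickle.load(open("top0.pkl","rb")); W=cloud(c)
def med(u,v,r=2): return np.round(np.nanmedian(W[v-r:v+r+1,u-r:u+r+1].reshape(-1,3),0),4)
for n,u,v in [("padL",295,250),("padL near",291,263),("padR",375,267),("padR near",373,279),("knob",397,202),("bar",370,198),("trayL",238,203),("trayR",445,248),("b1",349,184),("b3",356,156),("frame",327,287),("floorL",290,215),("floorR",395,237),("mid",345,222),("brush",418,152),("jar",297,155)]: print(n,med(u,v))
# tray outlines: brown wood pixels
for lo,hi,u0,u1,nm in[(.05,.1,200,270,'trayL'),(.05,.1,415,480,'trayR')]:
    z=W[:,:,2]; m=np.zeros(z.shape,bool); m[165:290,u0:u1]=True
    print(nm)
z=W[:,:,2]
def pad(u0,u1,v0,v1,zl,zh):
    m=np.zeros(z.shape,bool); m[v0:v1,u0:u1]=True; m&=(z>zl)&(z<zh)
    P=W[m]; r=cv2.minAreaRect((P[:,:2]*1000).astype(np.float32)); print(len(P),r,np.median(P[:,2]))
pad(275,315,235,275,.05,.13); pad(360,395,250,290,.05,.13)
img=cv2.resize(c["color"][120:300,260:440,::-1],None,fx=3.3,fy=3.3,interpolation=cv2.INTER_CUBIC); cv2.imwrite("pics/crop.png",img)
E
```

```text
padL [0.4974 0.1067 0.1123]
padL near [0.4693 0.1151 0.1132]
padR [ 0.4566 -0.073   0.0677]
padR near [ 0.4293 -0.0682  0.0669]
knob [ 0.5985 -0.1052  0.1813]
bar [ 0.6093 -0.0544  0.1707]
trayL [0.607  0.2612 0.0121]
trayR [ 0.497  -0.2499  0.012 ]
b1 [ 0.6377 -0.0104  0.1567]
b3 [ 0.6955 -0.0247  0.1675]
frame [0.4005 0.0378 0.01  ]
floorL [0.5758 0.1254 0.0531]
floorR [ 0.5243 -0.1229  0.0481]
mid [ 0.559  -0.0041  0.0891]
brush [ 0.7331 -0.1883  0.0174]
jar [0.7164 0.1075 0.0734]
trayL
trayR
613 ((497.3474426269531, 99.5685043334961), (54.728538513183594, 80.50608825683594), 77.05391693115234) 0.11242102377398422
619 ((458.45361328125, -74.06402587890625), (81.92728424072266, 77.51792907714844), 87.71648406982422) 0.06772707740849071
```

View pics/crop.png

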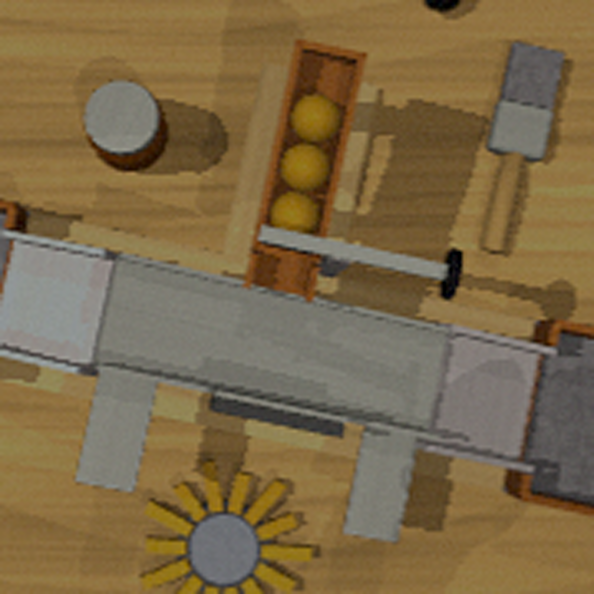

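The left pad is raised (0.112 m against 0.068 m), so the gate now serves the right tray. I'll press the left pad, and the balls should go left. In the crop the knob is the black disc on the right end of the crossbar, at crop (453,273), and the raised pad is at crop (117,430). Sorter yaw is about -12.1°.

Call:
step_arm(linear=[[50, -30, 0], [100, -60, 0], [150, -90, 0], [200, -120, 0], [250, -150, 0], [300, -180, 0], [350, -212, 0], [350, -212, 0], [350, -212, 0]], roll=[5, 10, 15, 20, 25, 30, 34.4, 34.4, 34.4], jaw=0)

```text
time: 1.23
ee_pos: [0.4796, -0.2503, 0.2575]
tool_rot: [3.141, 0.001, -0.212]
wrist_force: [-0.2, -1.1, 0.2]
width: 0.012
grip_force: 0.0
```

Call:
step_arm(linear=[[-12, -59, 0], [-24, -118, 0], [-36, -177, 0], [-48, -236, 0], [-60, -295, 0], [-73, -354, 0], [-73, -354, 0], [-73, -354, 0]], roll=[0, 0, 0, 0, 0, 0, 0, 0])

```text
time: 2.22
ee_pos: [0.4836, 0.109, 0.2576]
tool_rot: [3.14, -0.0, -0.216]
wrist_force: [0.9, -1.5, 0.5]
width: 0.007
grip_force: 0.0
```

```bash
python3 - <<'E'
from h import *
o=env.get_obs(); print(o["ee_pos"],o["tool_rot"])
c=cap("wrist"); save(c,"pics/w1.png"); T=np.array(c["tool_from_camera"])
from scipy.spatial.transform import Rotation as Ro
Rt=Ro.from_euler("xyz",o["tool_rot"]).as_matrix()
import h; h.ext=lambda c:(Rt@T[:3,:3],Rt@T[:3,3]+o["ee_pos"])
W=cloud(c); np.save("w1.npy",W)
z=W[:,:,2]; m=(np.abs(z-.113)<.012)&(np.hypot(W[:,:,0]-.485,W[:,:,1]-.11)<.09)
P=W[m]; print(len(P),P[:,:2].min(0),P[:,:2].max(0))
a=np.radians(-12.15); S=(P[:,:2]-[.551,.002])@np.array([[np.cos(a),-np.sin(a)],[np.sin(a),np.cos(a)]])
s=S[(S[:,0]<-60)]; print(np.percentile(s,[2,50,98],axis=0), "expect y 75..115")
E
```

```text
[0.48363348 0.10904148 0.25761444] [ 3.13991299e+00 -2.48937908e-05 -2.15560192e-01]
8380 [0.45495831 0.02780441] [0.57488512 0.1330183 ]Traceback (most recent call last):
  File "<stdin>", line 11, in <module>
    return _quantile_unchecked(
        a, q, axis, out, overwrite_input, method, keepdims, weights)
    return _ureduce(a,
                    func=_quantile_ureduce_func,
    ...<5 lines>...
                    overwrite_input=overwrite_input,
                    method=method)
    r = func(a, **kwargs)
    result = _quantile(arr,
                       quantiles=q,
    ...<2 lines>...
                       out=out,
                       weights=wgt)
    slices_having_nans = np.isnan(arr[-1, ...])
                                  ~~~^^^^^^^^^
IndexError: index -1 is out of bounds for axis 0 with size 0
```

View pics/w1.png

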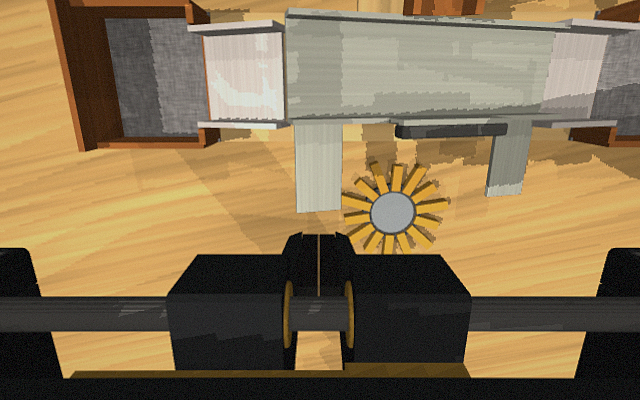

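The wrist view shows the raised pad at (318,165), with its near edge at row 212. The closed fingertips at (318,240) line up with it sideways.

```bash
python3 - <<'E'
import numpy as np
W=np.load("w1.npy"); z=W[:,:,2]
a=np.radians(-12.15); M=np.array([[np.cos(a),-np.sin(a)],[np.sin(a),np.cos(a)]]); O=np.array([.551,.002])
Q=(W[130:210,297:341].reshape(-1,3)); S=(Q[:,:2]-O)@M*1000
k=abs(Q[:,2]-.113)<.012; S=S[k]; print(len(S),np.percentile(S,[1,50,99],axis=0).round(1),np.median(Q[k][:,2]))
for v in(140,200): r=S_=(W[v,285:355,:]); k=abs(r[:,2]-.113)<.012; s=((r[k][:,:2]-O)@M*1000); print(v,s[:,1].min(),s[:,1].max(),s[:,0].mean())
print((np.array([[.4836,.109]])-O)@M*1000,"tcp")
E
```

```text
3505 [[-111.7   71.9]
 [ -76.8   90.6]
 [ -44.6  108. ]] 0.11308731098387304
140 70.74846506440146 109.02987651718121 -52.34133693476229
200 70.65540103874774 109.38353909332541 -103.61840415539963
[[-88.41071411  90.41739673]] tcp
```

Call:
step_arm(linear=[[0, 0, 50], [0, 0, 90], [0, 0, 110], [0, 0, 118], [0, 0, 124], [0, 0, 130], [0, 0, 136], [0, 0, 142], [0, 0, 148], [0, 0, 154]], roll=[0, 0, 0, 0, 0, 0, 0, 0, 0, 0])

```text
time: 3.52
ee_pos: [0.4835, 0.1115, 0.1033]
tool_rot: [3.141, -0.0, -0.212]
wrist_force: [-0.1, 0.4, -0.5]
width: 0.006
grip_force: 0.0
```

Call:
step_arm(linear=[[0, 0, 4], [0, 0, 8], [0, 0, 8], [0, 0, 8], [0, 0, -30], [0, 0, -80], [0, 0, -130], [0, 0, -154], [0, 0, -154]], roll=[0, 0, 0, 0, 0, 0, 0, 0, 0])

```text
time: 4.65
ee_pos: [0.4846, 0.1117, 0.2595]
tool_rot: [-3.139, -0.004, -0.213]
wrist_force: [0.2, 0.5, -1.1]
width: 0.008
grip_force: 0.0
```

```bash
python3 - <<'E'
from h import *
c=cap("top"); save(c,"pics/top1.png"); pickle.dump(c,open("top1.pkl","wb")); W=cloud(c)
for u,v in [(375,267),(373,279),(372,258),(238,203)]: print(np.nanmedian(W[v-2:v+3,u-2:u+3].reshape(-1,3),0).round(4))
b=c["color"].astype(int); m=(b.max(2)<35); m[:,:380]=0;m[:185]=0;m[220:]=0;m[:,415:]=0
P=W[m]; P=P[P[:,2]>.12]; print(len(P),np.nanmedian(P,0))
a=np.radians(-12.15); M=np.array([[np.cos(a),-np.sin(a)],[np.sin(a),np.cos(a)]]); O=np.array([.550,-.0025])
S=(P[:,:2]-O)@M*1000; print(np.nanpercentile(S,[5,50,95],axis=0),np.nanmax(P[:,2]))
E
```

```text
[ 0.4618 -0.0676  0.1148]
[ 0.4361 -0.063   0.1146]
[ 0.4807 -0.0617  0.1121]
[0.6071 0.2611 0.0122]
56 [ 0.59647802 -0.1049337   0.17953347]
[[ 55.3049744  -93.51223357]
 [ 67.31291655 -90.19665763]
 [ 81.22100909 -86.98675572]] 0.18438555679246982
```

View pics/top1.png

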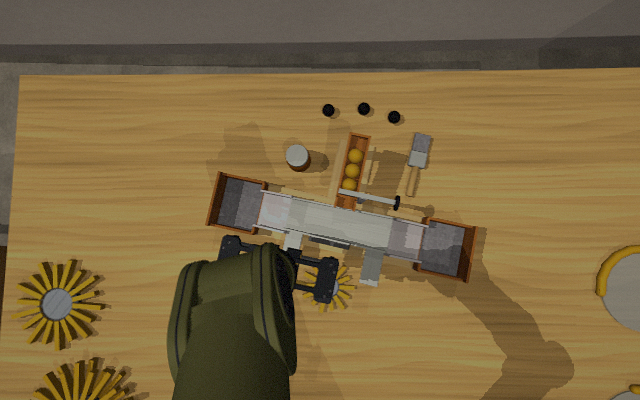

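The gate has rocked: the right pad near (372,267) is now raised to 0.114 m. The knob at (397,202), the balls and the frame are unchanged. Next is the knob.

Call:
step_arm(linear=[[26, 42, 0], [53, 85, 0], [79, 128, 0], [106, 170, 0], [132, 213, 0], [158, 255, 0], [158, 255, 0], [158, 255, 40], [158, 255, 88], [158, 255, 88]], roll=[0, 0, 0, 0, 0, 0, 0, 0, 0, 0])

```text
time: 5.95
ee_pos: [0.5806, -0.1688, 0.1654]
tool_rot: [-3.14, 0.011, -0.211]
wrist_force: [-0.2, 0.2, 0.5]
width: 0.006
grip_force: 0.0
```

```bash
python3 - <<'E'
from h import *
o=env.get_obs(); print(o["ee_pos"],o["tool_rot"])
c=cap("wrist"); s=cap("side"); save(s,"pics/s2.png"); save(c,"pics/w2.png"); im=np.vstack([cv2.resize(c["color"],(480,300)),cv2.resize(s["color"][60:300,200:584],(480,300))]); cv2.imwrite("pics/c2.png",im[:,:,::-1])
E
```

```text
[ 0.58058802 -0.16884184  0.1653701 ] [-3.14044167  0.01089798 -0.21103238]
```

View pics/c2.png

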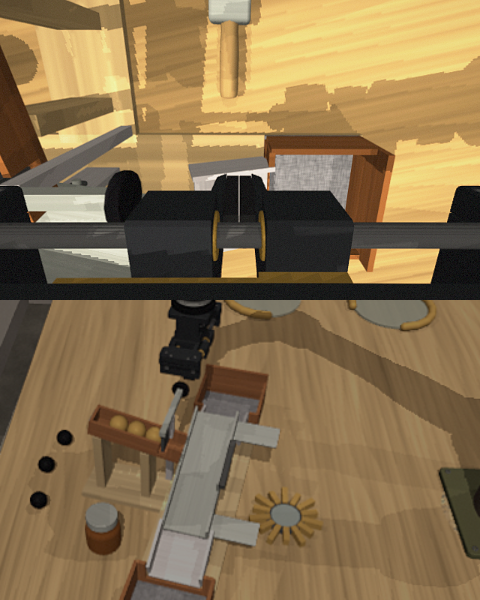

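Wrist half: the knob is at (123,192), left of the closed fingertips at (238,195) and on much the same line. Side half: the gripper stands clear to the right of the knob at (180,389). I'll check the line in tool coordinates.

```bash
python3 - <<'E'
from h import *
import h
c=cap("wrist"); T=np.array(c["tool_from_camera"]); h.ext=lambda c:(T[:3,:3],T[:3,3])
W=cloud(c)*1000; b=c["color"]; m=np.zeros(b.shape[:2],bool); m[222:285,138:178]=True
m&=(b.max(2)<70); P=W[m]; P=P[np.isfinite(P[:,0])]; print(len(P)); print(np.percentile(P,[5,25,50,75,95],axis=0).round(1))
E
```

```text
1531
[[ -0.6 -67.1 -12.7]
 [  3.8 -64.7 -10.1]
 [  8.1 -61.9  -6.6]
 [ 12.  -60.5  -2.3]
 [ 14.5 -60.    2.5]]
```

```bash
python3 - <<'E'
from h import *
import h
from scipy.optimize import least_squares
c=cap("wrist"); T=np.array(c["tool_from_camera"]); h.ext=lambda c:(T[:3,:3],T[:3,3])
W=cloud(c)*1000; b=c["color"]; m=np.zeros(b.shape[:2],bool); m[222:285,138:178]=True
m&=(b.max(2)<70); P=W[m]; P=P[np.isfinite(P[:,0])]
P=P[(P[:,1]<-62)]
r=least_squares(lambda q:np.hypot(P[:,0]-q[0],P[:,2]-q[1])-16,[5,3],loss="soft_l1"); print(len(P),r.x,np.abs(r.fun).mean()); 
E
```

```text
764 [-2.12372465  4.19822952] 1.204312795248273
```

Call:
step_arm(linear=[[-2, -20, 0], [-2, -36, 0], [-2, -42, 0], [-2, -50, 0], [-2, -60, 0], [-2, -70, 0], [-2, -80, 0], [-2, -87, 0], [-2, -90, 0], [-2, -90, 0]], roll=[0, 0, 0, 0, 0, 0, 0, 0, 0, 0])

```text
time: 7.4
ee_pos: [0.6011, -0.0822, 0.1695]
tool_rot: [-3.141, 0.0, -0.212]
wrist_force: [0.1, -0.7, 1.1]
width: 0.004
grip_force: 0.0
```

Call:
step_arm(linear=[[0, -2, 0], [0, -4, 0], [0, -4, 0]], roll=[0, 0, 0])

```text
time: 7.78
ee_pos: [0.6017, -0.0788, 0.1695]
tool_rot: [3.141, 0.001, -0.213]
wrist_force: [-1.1, -1.1, -0.7]
width: 0.007
grip_force: 0.5
```

Call:
step_arm(linear=[[0, -2, 0], [0, -4, 0], [0, -4, 0]], roll=[0, 0, 0])

```text
time: 8.15
ee_pos: [0.6019, -0.0779, 0.1696]
tool_rot: [3.138, 0.001, -0.215]
wrist_force: [-2.0, -7.4, 0.0]
width: 0.006
grip_force: 3.3
```

```bash
python3 - <<'E'
from h import *
print(env.get_obs()["wrist_force"])
s=cap("side"); t=cap("top"); im=np.vstack([cv2.resize(t["color"][100:300,200:520],(480,300)),cv2.resize(s["color"][100:340,200:584],(480,300))]); cv2.imwrite("pics/c3.png",im[:,:,::-1])
E
```

```text
[-2.02054334 -7.37873947  0.04196474]
```

View pics/c3.png

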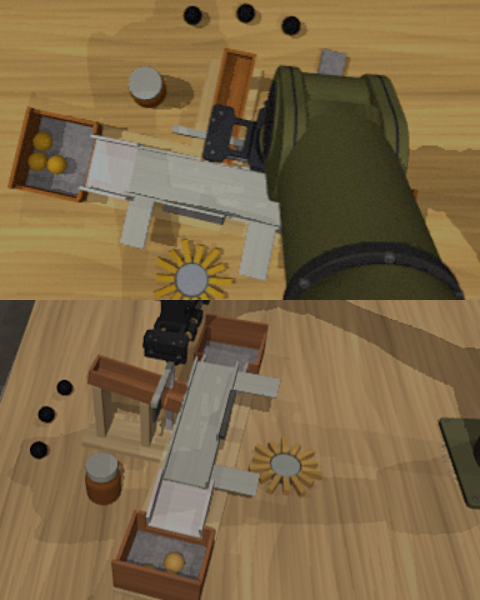

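All three gilded balls lie in the left tray, at (42,141), (38,160) and (56,164) in the upper half. The keeper is at its stop, with the force risen to 7.4 N. I'll back off, lift clear and check.

Call:
step_arm(linear=[[0, 8, 0], [0, 30, 0], [0, 60, 0], [0, 60, -40], [0, 60, -80], [0, 60, -80], [0, 60, -80], [0, 60, -80]], roll=[0, 0, 0, 0, 0, 0, 0, 0])

```text
time: 9.25
ee_pos: [0.5895, -0.1331, 0.2484]
tool_rot: [-3.141, 0.002, -0.212]
wrist_force: [-0.3, 0.0, 0.3]
width: 0.009
grip_force: 0.0
```

```bash
python3 - <<'E'
from h import *
o=env.get_obs(); print(o["time"],o["wrist_force"],o["ee_pos"])
s=cap("side"); t=cap("top"); W=cloud(t)
b=cv2.cvtColor(t["color"],cv2.COLOR_RGB2HSV); m=((b[...,0]>15)&(b[...,0]<30)&(b[...,1]>150)); m[:,:205]=0;m[:,270:]=0;m[:170]=0;m[240:]=0
print(m.sum(),np.nanmedian(W[m],0))
im=np.vstack([cv2.resize(t["color"][100:300,200:520],(480,300)),cv2.resize(s["color"][100:340,200:584],(480,300))]); cv2.imwrite("pics/c4.png",im[:,:,::-1])
E
```

```text
9.25 [-0.34493457  0.00416523  0.26732664] [ 0.58954446 -0.13307591  0.24844838]
536 [0.6002335  0.27994278 0.0402507 ]
```

View pics/c4.png

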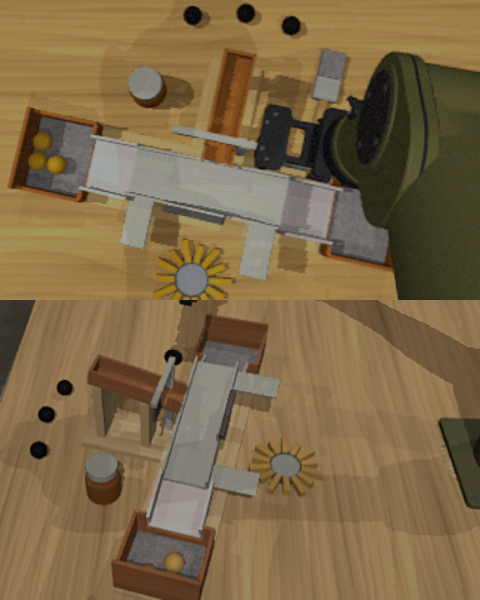

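The balls rest in the left tray, the keeper has stayed in, the jar, frame and brush are where they were, and the robot is clear.

```bash
python3 -c "
from cell import env; print(env.sign_off())"
```

```text
the job is handed in; nothing more can be done
None
```

The job is handed in: I rocked the gate over by its left pad and pushed the knob in to its stop; all three gilded balls came to rest in the left tray, and the mirror frame, jar and brush look undisturbed.

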